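# Stow the rack's jars in the tray under the low shelf

## Task

Pull the wooden tray right out from under the low shelf by its grip, then move every jar standing in the spice rack into it: lift each one up over the rack's front rail, below the upper board, bring it forward, and stand it upright in a cell of the tray. When all are loaded, slide the tray back under the low shelf, fully home against the stop with its front wall flush with the shelf edge. Tip none of the jars over and leave everything else on the worktop where it is.

Things in the scene. Friction and masses are not known exactly. Their poses are not given: they have to be found in the camera images.
- rack: Fixed wooden spice rack 80 deep (x) x 370 wide (y) x 262 mm tall. Origin: on the worktop, midway along it, 50 mm behind its front face; x points to its back, y along it. The jars stand in one row on its lower board (top at z = 60 mm), about x = -12, y = -135, -45, 45, 135 mm (up to 10 mm off). Two posts at x = 12 to 30 mm, y = +-173 mm carry the upper board.
- rail_mid (a point): Middle of the rack's front steel retaining rail, on its top: x = -44, z = 90 mm in the rack's frame, 30 mm above the lower board. The rail runs the rack's whole width; short rails of the same height close both ends, a strip 30 mm high the back (x = 26 mm).
- upper_edge (a point): Middle of the lower front edge of the rack's upper board: x = +3, z = 250 mm in the rack's frame. The board reaches from here to the back (x = +38 mm) and overhangs the back of the jars, so a jar can be lifted some 90 mm, not straight out.
- low_shelf: Fixed wooden low shelf (a bridge): top board 142 deep (x) x 190 wide (y) mm, underside at z = 128, top at 143 mm, on two side panels that leave a bay 164 mm wide, open to the front (-x). Origin: centre of its footprint on the worktop; x points to its back. Front edge at x = -71 mm; a stop bar across the back has its face at x = +61 mm.
- tray: Loose wooden tray, 0.5 kg, 132 (x) x 148 (y) x 46 mm high, with four square cells, 52 mm inside and 40 mm deep, centred at x = +-34, y = +-42 mm; floor 6 mm. Origin: centre of its underside. Starts in the low shelf's bay (8 mm play each side), grip to -x. Against the stop it is at x = -5 mm, y = 0 in the shelf's frame, its front wall flush with the shelf's edge; wholly out, at x = -137 mm.
- tray_grip (a point): Upright flat wooden grip in front of the tray: 24 (x) x 16 (y) mm, top at z = 78 mm above the tray's underside, its axis 111 mm in front of the tray's origin (45 mm in front of the front wall). The point is on its axis, 60 mm above the tray's underside. Rigid with the tray.
- brown_jar: Bystander: brown stoneware jar, 72 mm across, 87 mm tall, on top of the low shelf. Origin: underside centre.
- blue_tub: Bystander (fixed): white tub with blue lid, 69 mm across, 66 mm tall. Origin: underside centre.
- wipes_can: Bystander: teal canister with white lid, 78 mm across, 147 mm tall. Origin: underside centre.
- spoon: Bystander (fixed): wooden spoon, 308 mm long (y), 52 mm wide, 20 mm high, lying on the worktop. Origin: underside centre.
- scissors: Bystander (fixed): scissors, 158 mm long (y), 76 mm wide, 9 mm high, lying on the worktop. Origin: underside centre.
- jar0: May be absent. A spice jar: a squarish clear jar 42 x 42 mm across and 96 mm tall with a round cap 41 mm across on its top 20 mm. About 0.11 kg. Stands on the rack's lower board. Origin: centre of its underside, z up.
- jar1: May be absent. A spice jar: a squarish clear jar 42 x 42 mm across and 96 mm tall with a round cap 41 mm across on its top 20 mm. About 0.11 kg. Stands on the rack's lower board. Origin: centre of its underside, z up.
- jar2: May be absent. A spice jar: a squarish clear jar 42 x 42 mm across and 96 mm tall with a round cap 41 mm across on its top 20 mm. About 0.11 kg. Stands on the rack's lower board. Origin: centre of its underside, z up.
- jar3: May be absent. A spice jar: a squarish clear jar 42 x 42 mm across and 96 mm tall with a round cap 41 mm across on its top 20 mm. About 0.11 kg. Stands on the rack's lower board. Origin: centre of its underside, z up.
Not all that is in view belongs to the job. What is shaped like the jar3 but black is not meant.

How it is judged (in metres and radians):
On the way, in this order (a step that is already met when the one before it is completed fails the run):
1. the tray is drawn out at least 110 mm from its home position (x of tray in the frame of low_shelf below -0.115 m), for 0.2 s.
2. every jar present stands upright on the floor of a tray cell while the tray is out (at least 80 mm from home) (x of jar0 in the frame of tray between -0.056 and 0.056 m and y of jar0 in the frame of tray between -0.066 and 0.066 m and z of jar0 in the frame of tray between 0 and 0.014 m and angle between each of jar0, jar1, jar2, jar3's own z axis and vertical below 0.15 rad and x of jar1 in the frame of tray between -0.056 and 0.056 m and y of jar1 in the frame of tray between -0.066 and 0.066 m and z of jar1 in the frame of tray between 0 and 0.014 m and x of jar2 in the frame of tray between -0.056 and 0.056 m and y of jar2 in the frame of tray between -0.066 and 0.066 m and z of jar2 in the frame of tray between 0 and 0.014 m and x of jar3 in the frame of tray between -0.056 and 0.056 m and y of jar3 in the frame of tray between -0.066 and 0.066 m and z of jar3 in the frame of tray between 0 and 0.014 m and x of tray in the frame of low_shelf below -0.085 m), for 0.2 s.
At the end, for the whole second after the job is handed in: The tray is back in the bay within 8 mm of the stop, flat on the worktop and at rest, and every jar present stands in it upright (within 0.15 rad), on its floor, at rest (x of jar0 in the frame of tray between -0.056 and 0.056 m and y of jar0 in the frame of tray between -0.066 and 0.066 m and z of jar0 in the frame of tray between 0 and 0.014 m and angle between each of jar0, jar1, jar2, jar3's own z axis and vertical below 0.15 rad and x of jar1 in the frame of tray between -0.056 and 0.056 m and y of jar1 in the frame of tray between -0.066 and 0.066 m and z of jar1 in the frame of tray between 0 and 0.014 m and x of jar2 in the frame of tray between -0.056 and 0.056 m and y of jar2 in the frame of tray between -0.066 and 0.066 m and z of jar2 in the frame of tray between 0 and 0.014 m and x of jar3 in the frame of tray between -0.056 and 0.056 m and y of jar3 in the frame of tray between -0.066 and 0.066 m and z of jar3 in the frame of tray between 0 and 0.014 m and x of tray in the frame of low_shelf above -0.013 m and y of tray in the frame of low_shelf between -0.012 and 0.012 m and height (world z) of tray below 0.006 m and linear speed of tray below 0.01 m/s and linear speed of each of jar0, jar1, jar2, jar3 below 0.02 m/s); the robot touches nothing.
It fails at once if a jar is tipped over (tilted more than 0.7 rad) (angle between any of jar0, jar1, jar2, jar3's own z axis and vertical above 0.7 rad).
It fails at once if the brown jar or the canister is moved by more than 30 mm or knocked over (distance of any of brown_jar, wipes_can from where it was at the start of the episode above 0.03 m or angle between any of brown_jar, wipes_can's own z axis and vertical above 0.5 rad).
Of jar0, jar1, jar2, jar3 only 3 to 4 are there at a start; the rules pass over those that are not, and their reading is None.
At some moment in a run one of tray may be knocked a few centimetres aside while the robot is not near it.
It also fails if it takes over 210 s, if anything falls off the work surface, if the arm or the gripper's body presses on something with over 40 N, if the wrist force passes 120 N, or if a joint passes its speed limit or range.

## Robot

A 7-joint arm with a two-finger parallel gripper is mounted at the origin on a cart in front of the work surface, level with it; the furniture and walls round the work are solid. World frame = base frame: x ahead of the robot, y to its left, z up, the work surface at z = 0. Lengths are in m, angles in degrees, forces in N, time in s.
With the tool pointing down it reaches from about 0.4 to 0.9 m from the base axis. Payload 5.5 kg.
Tool frame: the origin (TCP) lies midway between the tips of the shut fingers; the grasp point (between the pads) lies 19 mm behind it; z points along the fingers, y is the line along which they close (so a half turn about z gives the same grasp; the last joint's range is limited). The gripper opens to 92 mm and grips with 3 to 60 N. Pads are 19 mm wide; open, the fingers measure 130 mm over their backs; the gripper's body (75 mm by 190 mm) begins 47 mm behind the grasp point.
Start: joints at [91.742, 28.699, -24.465, 88.831, 12.651, 65.22, -12.049], TCP at [0.15, -0.632, 0.227] pointing down, gripper open.
Joint ranges: [-164.97, 164.97], [-17.58, 116.51], [-87.97, 89.64], [11.32, 138.91], [-80.73, 260.73], [10.89, 115.49], [-147.41, 147.41]. Speed limits (degrees/s): [147.25, 147.25, 180, 180, 180, 180, 180].

## Interface

Orientations are given as [roll, pitch, yaw] about the fixed x, y, z axes, in that order (R = Rz(yaw) Ry(pitch) Rx(roll)).
In Python, from plant import ctrl gives the robot as it stands. Calls block until the motion is done:
- ctrl.move_to(position, orientation): joint-space move of the TCP to a pose.
- ctrl.line_to(position, frame=None, speed=0.15): straight line of the TCP; frame=None keeps the orientation; speed is the mean speed in m/s.
- ctrl.set_joints(angles): joint-space move.
- ctrl.command_gripper(opening, squeeze=None): opening from 0.0 (shut) to 1.0 (fully open); squeeze is the grip in N (None keeps the last); returns when the fingers have stopped.
- ctrl.hold(seconds).
- ctrl.inverse_kinematics(position, orientation): joint angles nearest the present ones, or None.
- ctrl.capture(name): name is "scene" or "top" or "wrist"; returns a dict with "img" (420x560x3 uint8, red, green, blue), "range_z" (420x560 float32, m along the optical axis (not along the pixel's ray), 0 where there is no reading), "fovy" (degrees; the focal length in pixels is half the picture's height over the tangent of half this angle, whatever the lens; pixels are square), "cx", "cy" (the principal point, pixels), "R" (3x3) and "t" (3): a world point X has camera coordinates R X + t. Camera axes: x right, y down, z forward; pixel columns grow to the right and rows downward; lengths in m; the calibration is good to about 2 mm. A picture is of the moment at which its call begins.
A pose or a line that the arm cannot do raises ctrl.PlanningError and nothing moves.
- ctrl.close_job(): hands the job in; it is judged then, once.
Trained networks look in the newest picture that a camera, given by its name, has taken for a name from the list of things; names that differ only in an ending like _2 or _b are one class to them, and where a whole thing is asked for, a point or a joint stands for the part that bears it (a point fixed in the world has none). Each returns a list of dicts, best first, with "conf" (0 to 1); they miss things now and then, are a little off and sometimes report something else, mostly with a low value. They report only what shows in the picture. A call takes as long as a camera call. They do not tell look-alikes from the thing itself.
- ctrl.boxes_of(camera, name): "box" ([left, top, width, height] in pixels, round what is visible of it).
- ctrl.spot_point(camera, name): "pixel" ([column, row] in pixels: a listed point, or the origin of a listed thing).
Readings, each from a call of its own:
- ctrl.read_clock(): time.
- ctrl.read_joint_positions(): joint angles.
- ctrl.read_joint_vel(): joint speeds.
- ctrl.read_joint_efforts(): joint torques, N m.
- ctrl.read_tcp_pos(): TCP position.
- ctrl.read_eef_rot(): TCP orientation.
- ctrl.read_ft_force(): force on the tool from outside, world axes, zero at the start.
- ctrl.read_moment(): the same for the moment, N m.
- ctrl.read_finger_gap(): opening from 0.0 (shut) to 1.0 (fully open).
- ctrl.read_grip_force(): force on a finger pad.
Only numpy, scipy, OpenCV 4.12 (cv2) and the standard library are available. Lean on these libraries where they do the work, as an engineer would, in place of code of your own. Each camera call takes 0.05 s, during which the arm holds its last target. There are 200 camera calls.

## Working session

There is one attempt and no reset: what is moved stays moved. The work goes in short steps, each a Python script; the robot and the scene stay as the last script left them, time stands still between calls to the robot, and variables do not carry over. Pictures are saved under pics/ and viewed, at most 14 in all, crops included, and the job is handed in when it is done.

```bash
ls; mkdir -p pics; cat > h.py <<'E'
import numpy as np, cv2
from plant import ctrl
def cap(n,save=None):
    c=ctrl.capture(n)
    if save: cv2.imwrite('pics/'+save,c['img'][:,:,::-1])
    return c
def w(c,u,v,z=None,r=2):
    """world point of pixel: by depth, or on the plane of height z"""
    f=210/np.tan(np.radians(c['fovy'])/2); R=np.array(c['R']);t=np.array(c['t'])
    d=np.array([(u-c['cx'])/f,(v-c['cy'])/f,1.]); o=-R.T@t; dw=R.T@d
    if z is None:
        p=c['range_z'][max(0,int(v)-r):int(v)+r+1,max(0,int(u)-r):int(u)+r+1]; p=p[p>0]
        s=np.median(p) if len(p) else np.nan
    else: s=(z-o[2])/dw[2]
    return o+s*dw
def cloud(c):
    f=210/np.tan(np.radians(c['fovy'])/2); v,u=np.mgrid[0:420,0:560]; z=c['range_z']
    P=np.stack([(u-c['cx'])/f*z,(v-c['cy'])/f*z,z],-1)
    return (P-np.array(c['t']))@np.array(c['R'])
E
python3 - <<'E'
from h import *
np.set_printoptions(precision=3,suppress=True)
for n in ('scene','top'):
    c=cap(n,n+'0.png'); print(n,'cam at',-np.array(c['R']).T@c['t'])
    for k in ['rail_mid','upper_edge','tray_grip','rack','low_shelf','tray']:
        for d in ctrl.spot_point(n,k)[:2]: print(k,round(d['conf'],2),np.round(d['pixel']),w(c,*d['pixel']))
    for d in ctrl.boxes_of(n,'jar0'): print('jar',round(d['conf'],2),np.round(d['box']))
    for k in ['wipes_can','brown_jar','blue_tub','spoon','scissors']:
        for d in ctrl.boxes_of(n,k)[:1]: b=d['box'];print(k,round(d['conf'],2),np.round(b),w(c,b[0]+b[2]/2,b[1]+b[3]/2))
print(ctrl.read_eef_rot(),ctrl.read_clock())
E
```

```text
pics
scene cam at [-0.409  0.51   1.196]
rail_mid 0.69 [307. 220.] [ 0.55  -0.192  0.059]
upper_edge 0.68 [307. 176.] [ 0.81  -0.364  0.011]
tray_grip 0.64 [156. 285.] [0.511 0.374 0.075]
rack 0.8 [297. 230.] [ 0.521 -0.134  0.061]
low_shelf 0.94 [139. 273.] [0.609 0.402 0.045]
low_shelf 0.69 [300. 232.] [ 0.518 -0.144  0.048]
tray 0.91 [144. 274.] [0.596 0.391 0.045]
jar 0.89 [212. 272.  18.  32.]
jar 0.87 [308. 197.  14.  25.]
jar 0.71 [332. 190.  12.  26.]
jar 0.51 [261. 208.  17.  23.]
jar 0.5 [282. 203.  14.  24.]
wipes_can 0.87 [348. 165.  25.  40.] [ 0.575 -0.44   0.104]
brown_jar 0.82 [119. 214.  29.  32.] [0.633 0.382 0.21 ]
blue_tub 0.65 [212. 249.  18.  23.] [0.516 0.159 0.065]
spoon 0.19 [119. 215.  31.  31.] [0.631 0.379 0.206]
scissors 0.76 [355. 213.  32.  21.] [ 0.47  -0.431 -0.003]
top cam at [0.21  0.101 1.348]
rail_mid 0.7 [327. 212.] [ 0.532 -0.184  0.058]
rail_mid 0.46 [232. 255.] [0.521 0.145 0.063]
upper_edge 0.88 [328. 178.] [ 0.57  -0.183  0.259]
tray_grip 0.71 [160. 286.] [0.514 0.373 0.074]
low_shelf 0.89 [146. 253.] [0.605 0.368 0.14 ]
low_shelf 0.67 [327. 215.] [ 0.519 -0.177  0.074]
tray 0.88 [150. 262.] [0.604 0.385 0.045]
tray 0.33 [320. 207.] [ 0.555 -0.168  0.058]
jar 0.78 [275. 202.  16.  22.]
jar 0.75 [331. 192.  10.  17.]
jar 0.69 [303. 197.  12.  21.]
jar 0.62 [354. 179.  25.  24.]
jar 0.53 [219. 279.  16.  20.]
wipes_can 0.79 [384. 140.  29.  40.] [ 0.578 -0.444  0.136]
brown_jar 0.65 [122. 219.  28.  30.] [0.642 0.358 0.216]
blue_tub 0.72 [218. 238.  22.  26.] [0.533 0.148 0.062]
spoon 0.86 [260. 234.  88.  43.] [ 0.443 -0.065 -0.002]
scissors 0.69 [378. 192.  43.  22.] [ 0.478 -0.429  0.003]
[179.997  -0.003  13.341] 1.3
```

```bash
python3 - <<'E'
import cv2
for n in ('scene','top'):
    i=cv2.imread(f'pics/{n}0.png'); cv2.imwrite(f'pics/{n}0c.png',cv2.resize(i[130:330,100:420],(800,500),interpolation=cv2.INTER_CUBIC))
E
```

```text
(no output)
```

View pics/scene0c.png

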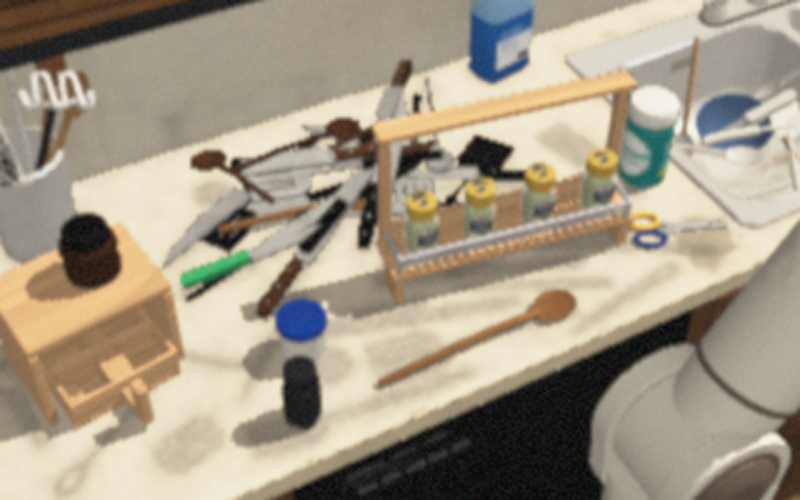

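View pics/top0c.png

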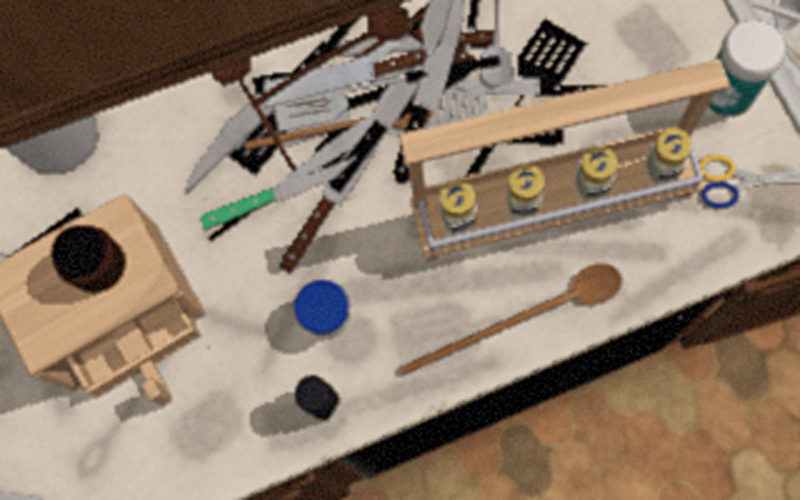

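The pictures show 4 jars in the rack (yellow caps), the black decoy standing alone before the blue tub, and the tray in the shelf bay. Now the poses, fitted from the depth clouds.

```bash
cat > m.py <<'E'
from h import *
np.set_printoptions(precision=3,suppress=True)
def rect(P,lab):
    q=P[:,:2].astype(np.float32); (c,s,a)=cv2.minAreaRect(q); print(lab,len(q),np.round(c,3),np.round(s,3),round(a,1)); return c,s,a
def sel(P,z0,z1,x0,x1,y0,y1):
    m=(P[...,2]>z0)&(P[...,2]<z1)&(P[...,0]>x0)&(P[...,0]<x1)&(P[...,1]>y0)&(P[...,1]<y1); return m
if __name__=='__main__':
  for n in ('scene','top'):
    c=cap(n); P=cloud(c); img=c['img'].astype(int)
    print(n); rect(P[sel(P,.255,.272,.4,.85,-.5,.15)],'upper board')
    rect(P[sel(P,.138,.149,.5,.75,.2,.55)],'shelf top')
    g=sel(P,.073,.083,.42,.6,.3,.45); rect(P[g],'grip top')
    m=sel(P,.148,.165,.4,.7,-.45,.1)
    k,lab=cv2.connectedComponents(m.astype(np.uint8))
    for i in range(1,k):
        if (lab==i).sum()>8: rect(P[lab==i],'cap')
    for z in [(.255,.272)]: pass
    b=sel(P,.06,.2,.35,.5,.05,.25); rect(P[b],'black')
    b=sel(P,.06,.08,.45,.6,.08,.25); rect(P[b],'tub'); 
    b=sel(P,.2,.25,.5,.75,.25,.5); rect(P[b],'brown')
    r=sel(P,.085,.095,.4,.7,-.42,.1); rect(P[r],'rail?')
  print(n)
E
python3 m.py
```

```text
scene
upper board 845 [ 0.581 -0.18 ] [0.372 0.044] 80.7
shelf top 1627 [0.65  0.401] [0.148 0.189] 8.5
grip top 42 [0.553 0.346] [0.021 0.124] 51.4
cap 26 [ 0.553 -0.347] [0.022 0.017] 35.7
cap 89 [ 0.524 -0.307] [0.038 0.043] 67.7
cap 96 [ 0.542 -0.217] [0.041 0.045] 44.4
cap 94 [ 0.552 -0.124] [0.037 0.04 ] 59.5
cap 24 [ 0.603 -0.006] [0.019 0.014] 48.3
cap 106 [ 0.567 -0.041] [0.044 0.042] 27.0
black 237 [0.457 0.178] [0.041 0.113] 50.5
tub 272 [0.53  0.155] [0.067 0.07 ] 26.2
brown 295 [0.657 0.372] [0.062 0.06 ] 45.2
rail? 409 [ 0.553 -0.172] [0.358 0.085] 80.6
top
upper board 1601 [ 0.582 -0.183] [0.37  0.037] 81.4
shelf top 2160 [0.651 0.396] [0.144 0.19 ] 8.2
grip top 36 [0.554 0.345] [0.019 0.117] 52.9
cap 15 [ 0.553 -0.348] [0.019 0.007] 25.3
cap 154 [ 0.526 -0.31 ] [0.042 0.039] 78.0
cap 146 [ 0.541 -0.219] [0.04 0.04] 55.7
cap 153 [ 0.555 -0.13 ] [0.039 0.04 ] 71.6
cap 12 [ 0.603 -0.009] [0.016 0.007] 51.7
cap 151 [ 0.569 -0.046] [0.038 0.039] 67.3
black 199 [0.454 0.173] [0.04  0.103] 42.7
tub 353 [0.532 0.15 ] [0.066 0.065] 23.3
brown 373 [0.659 0.369] [0.058 0.058] 83.1
rail? 488 [ 0.553 -0.177] [0.357 0.079] 81.0
top
```

```bash
cat >> h.py <<'E'
from scipy.spatial.transform import Rotation as Ro
D=np.radians
def T(o,yaw,p):
    c,s=np.cos(D(yaw)),np.sin(D(yaw)); return np.array([o[0]+c*p[0]-s*p[1],o[1]+s*p[0]+c*p[1],p[2] if len(p)>2 else 0])
def inv(o,yaw,P):
    d=np.array(P[:2])-o[:2]; c,s=np.cos(D(yaw)),np.sin(D(yaw)); return np.array([c*d[0]+s*d[1],-s*d[0]+c*d[1]])
RACK=(.561,-.178);RY=-9.; SH=(.6505,.398);SY=8.3
CAPS=[(.525,-.3085),(.5415,-.218),(.5535,-.127),(.568,-.0435)]
def pose(g,yaw,tilt=45):
    """TCP pose for grasp point g, tool leaning forward by tilt from straight down"""
    o=[180,-tilt,yaw]; z=Ro.from_euler('xyz',o,degrees=True).as_matrix()[:,2]
    return np.array(g)+.019*z,o
E
python3 - <<'E'
from h import *
np.set_printoptions(precision=3,suppress=True)
for n in('scene','top'):
    c=cap(n); d=ctrl.spot_point(n,'tray_grip')[0]; p=w(c,*d['pixel'],z=.06); print(n,p,inv(SH,SY,p)); P=cloud(c)
    d=ctrl.spot_point(n,'tray')[0]; print('tray',inv(SH,SY,w(c,*d['pixel'],z=0.)))
    m=(np.abs(P[...,2])<.006)&(P[...,1]>-.3)&(P[...,1]<.5); q=P[m]
    for y in(-.2,0,.2,.35,.45): print(y,'edge x',q[np.abs(q[:,1]-y)<.02,0].min(),end=' ')
    print()
def ck(l,g,yaw,t):
    p,o=pose(g,yaw,t); print(l,np.round(g,3),ctrl.inverse_kinematics(list(p),o),ctrl.inverse_kinematics(list(p),[180,t,yaw+180]) )
for t in (30,45):
    print('tilt',t)
    for x in(-.13,-.28,-.32): ck('grip',T(SH,SY,(x,0,.062)),SY,t)
    for c in CAPS: ck('cap',(*c,.145),RY,t); ck('up',(*c,.2),RY,t)
    for a in(-.034,.034):
        for b in(-.042,.042): ck('cell',T(SH,SY,(-.16+a,b,.091)),SY,t)
E
```

```text
scene [0.512 0.378 0.06 ] [-0.14  0.  ]
tray [-0.008 -0.004]
-0.2 edge x 0.36252661988072127 0 edge x -0.12787832447549277 0.2 edge x 0.3612900982063934 0.35 edge x 0.3617948363435725 0.45 edge x 0.36186981192243795 
top [0.517 0.383 0.06 ] [-0.134  0.005]
tray [-0.035 -0.006]
-0.2 edge x 0.3653988167182197 0 edge x 0.07940795594336636 0.2 edge x 0.36579280510594464 0.35 edge x 0.36519652258635094 0.45 edge x 0.36498147305204665 
tilt 30
grip [0.522 0.379 0.062] [-87.906  45.215  50.798 119.96  -72.264  13.029 -66.376] [  5.616  65.091 -74.976 117.101 104.37   72.696 -17.502]
grip [0.373 0.358 0.062] [-52.081  26.53  -11.819 132.906  87.08   28.988 134.842] [ -2.823  58.246 -74.856 131.569 100.673  75.452 -37.984]
grip [0.334 0.352 0.062] [-45.784  26.764 -24.47  135.65   87.909  35.846 130.396] [ -6.747  56.515 -74.827 134.668  98.853  76.236 -43.951]
cap [ 0.525 -0.308  0.145] [ 45.116  20.365 -11.611 123.233 -42.797  12.912 -23.87 ] [ 81.566  31.402 -56.202 122.207  50.741  16.189  70.66 ]
up [ 0.525 -0.308  0.2  ] [ 67.679  17.875 -37.33  120.606  -5.396  17.604 -59.914] [ 86.321
[... 2401 characters left out ...]
54 -0.127  0.145] None None
up [ 0.554 -0.127  0.2  ] None None
cap [ 0.568 -0.044  0.145] None None
up [ 0.568 -0.044  0.2  ] None None
cell [0.465 0.328 0.091] [-35.054  31.14  -24.412 135.248 114.037  46.671 118.001] [ -3.834  49.398 -62.281 134.414 115.698  71.755 -46.4  ]
cell [0.452 0.412 0.091] [-43.147  34.261 -24.452 127.105 103.504  48.754 123.932] [ -6.591  67.024 -75.006 126.128 117.134  90.617 -37.471]
cell [0.532 0.338 0.091] [-39.537  31.792 -11.785 128.988 117.345  37.44  119.486] [ -7.856  42.981 -49.658 128.024 116.215  57.682 -44.693]
cell [0.52  0.421 0.091] [-47.447  34.737 -11.805 121.532 104.683  39.215 126.939] [ -8.684  55.433 -62.327 120.351 113.79   72.601 -36.914]
```

```bash
cat > ik.py <<'E'
from h import *
def ik(g,yaw,t,flip):
    p,_=pose(g,yaw,t); return ctrl.inverse_kinematics(list(p),[180,t,yaw+180] if flip else [180,-t,yaw])
if __name__=='__main__':
  for i,c in enumerate(CAPS):
   for flip in (0,1):
    for t in (28,34,40):
     for yaw in (-25,-9,7):
      r=''
      for dx,dz in((0,.142),(0,.182),(-.04,.19),(-.06,.25),(-.1,.27)):
        q=ik(T(c,RY,(dx,0,dz)),yaw,t,flip); r+='Y' if q is not None else '-'
      print(i,flip,t,yaw,r)
E
python3 ik.py | awk '{k=$1" f"$2; a[k]=a[k]"  "$3","$4":"$5} END{for(k in a)print k,a[k]}' | sort
```

```text
0 f0   28,-25:YYYYY  28,-9:YYYYY  28,7:YYYYY  34,-25:YYYYY  34,-9:YYYYY  34,7:YYYYY  40,-25:YYYYY  40,-9:YYYYY  40,7:YYYYY
0 f1   28,-25:YYYYY  28,-9:YYYYY  28,7:YYYYY  34,-25:YYYYY  34,-9:YYYYY  34,7:YYYY-  40,-25:YYYYY  40,-9:YYYY-  40,7:YYYY-
1 f0   28,-25:YYYYY  28,-9:YYYYY  28,7:YYYYY  34,-25:YYYYY  34,-9:YYYYY  34,7:YYYYY  40,-25:YY---  40,-9:YYYYY  40,7:YYYYY
1 f1   28,-25:YYYYY  28,-9:YYYYY  28,7:YYYYY  34,-25:YYYYY  34,-9:YYYYY  34,7:YYYYY  40,-25:YY---  40,-9:YYY--  40,7:YYY--
2 f0   28,-25:YYYYY  28,-9:YYYYY  28,7:YYYYY  34,-25:YYYYY  34,-9:YYYYY  34,7:YYYYY  40,-25:YY---  40,-9:YY-Y-  40,7:YY-Y-
2 f1   28,-25:YYYYY  28,-9:YYYYY  28,7:YYYYY  34,-25:YYYYY  34,-9:YYYYY  34,7:YYYYY  40,-25:YY---  40,-9:YY---  40,7:YYY--
3 f0   28,-25:YYY-Y  28,-9:YYYYY  28,7:YYYYY  34,-25:-YY-Y  34,-9:YYYYY  34,7:YYYYY  40,-25:YY---  40,-9:YY-Y-  40,7:YY-Y-
3 f1   28,-25:YYYYY  28,-9:YYYYY  28,7:YYYYY  34,-25:YYYYY  34,-9:YYYYY  34,7:YYYYY  40,-25:YYYY-  40,-9:YY---  40,7:YY---
```

```bash
cat >> h.py <<'E'
TILT=34
def P_(g,yaw,t=TILT):
    p,_=pose(g,yaw,t); return [float(v) for v in p],[180,t,yaw+180]
def jm(g,yaw,t=TILT): ctrl.move_to(*P_(g,yaw,t))
def ln(g,yaw,v=.15,t=TILT): p,o=P_(g,yaw,t); ctrl.line_to(p,o,speed=v)
def grasp_pt():
    z=Ro.from_euler('xyz',ctrl.read_eef_rot(),degrees=True).as_matrix()[:,2]; return np.array(ctrl.read_tcp_pos())-.019*z
E
python3 - <<'E'
from h import *
np.set_printoptions(precision=3,suppress=True)
ctrl.line_to([.2,-.6,.42])
for g in [(.45,-.2,.45),(.45,.2,.4)]: jm(g,0); print(ctrl.read_joint_positions(),grasp_pt(),ctrl.read_clock())
ctrl.command_gripper(.6)
jm(T(SH,SY,(-.16,.002,.2)),SY); print(ctrl.read_joint_positions(),grasp_pt(),ctrl.read_clock())
c=cap('wrist','w1.png'); P=cloud(c); d=ctrl.spot_point('wrist','tray_grip')[:1]; print([ (e['conf'],e['pixel'],inv(SH,SY,w(c,*e['pixel'],z=.06))) for e in d])
q=P[(P[...,2]>.068)&(P[...,2]<.088)&(P[...,2]>0)]; q=np.array([inv(SH,SY,p) for p in q]); q=q[(np.abs(q[:,1])<.04)&(q[:,0]<-.1)&(q[:,0]>-.2)]
print(len(q),len(q) and (q.min(0),q.max(0)))
E
```

```text
[ 34.15  -15.5    -0.767 117.493 -23.54   51.04  133.844] [ 0.45 -0.2   0.45] 5.4083
[-11.791 -14.221 -24.896 121.926  19.971  45.079  41.522] [0.45  0.199 0.4  ] 6.9
[-23.672  19.259 -33.246 120.197  67.076  36.981  -8.716] [0.493 0.376 0.201] 8.725
[(0.67, [271.2, 137.9], array([-0.137, -0.001]))]
478 (array([-0.147, -0.012]), array([-0.123,  0.005]))
```

View pics/w1.png

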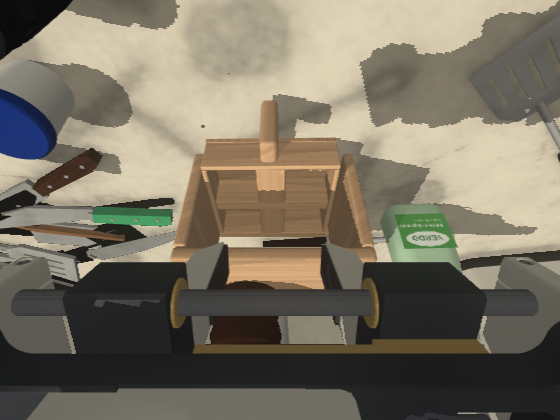

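```bash
python3 - <<'E'
from h import *
np.set_printoptions(precision=3,suppress=True)
print(ctrl.inverse_kinematics(*P_(T(SH,SY,(-.256,-.003,.062)),SY)))
ln(T(SH,SY,(-.135,-.003,.12)),SY); ln(T(SH,SY,(-.135,-.003,.06)),SY,.08)
print(ctrl.read_ft_force(),inv(SH,SY,grasp_pt()))
ctrl.command_gripper(0,40); print(ctrl.read_finger_gap(),ctrl.read_grip_force())
ln(T(SH,SY,(-.256,-.001,.061)),SY,.08); print(ctrl.read_ft_force(),ctrl.read_finger_gap(),inv(SH,SY,grasp_pt()))
ctrl.command_gripper(.6); print(ctrl.read_ft_force())
ln(T(SH,SY,(-.262,0,.15)),SY); ln(T(SH,SY,(-.262,0,.3)),SY)
c=cap('top','top1.png'); P=cloud(c)
m=(P[...,2]>.04)&(P[...,2]<.052); q=np.array([[*inv(SH,SY,p)] for p in P[m]]); q=q[(np.abs(q[:,1])<.1)&(q[:,0]<-.075)&(q[:,0]>-.26)]
print(cv2.minAreaRect(q.astype(np.float32)),ctrl.read_clock(),ctrl.read_joint_positions())
E
```

```text
[-38.647  30.495 -26.332 132.527  96.95   38.968 -50.934]
[ 0.714 -0.555  0.486] [-0.135 -0.003]
0.17094084089951594 39.99839186668396
[-0.408 -0.569 -4.112] 0.1743270461013019 [-0.256 -0.001]
[-0.318 -0.133 -0.27 ]
((-0.14620262384414673, -0.0022709667682647705), (0.14839565753936768, 0.13300897181034088), 89.9771728515625) 15.55 [-23.769   1.31  -39.083 123.589  43.343  42.843   6.303]
```

```bash
cat >> h.py <<'E'
def tray():
    """tray pose (x,y),yaw from its rim in the top camera"""
    c=cap('top'); P=cloud(c); m=(P[...,2]>.04)&(P[...,2]<.052)
    q=P[m]; s=np.array([inv(SH,SY,p) for p in q]); k=(np.abs(s[:,1])<.12)&(s[:,0]<-.075)&(s[:,0]>-.27)
    ctr,sz,a=cv2.minAreaRect(q[k][:,:2].astype(np.float32))
    while a-SY>45:a-=90
    while a-SY<-45:a+=90
    return ctr,a,sz
def caps(n='top'):
    c=cap(n); P=cloud(c); m=(P[...,2]>.148)&(P[...,2]<.165)&(P[...,0]>.4)&(P[...,0]<.7)&(P[...,1]>-.45)&(P[...,1]<.03)
    k,lab=cv2.connectedComponents(m.astype(np.uint8)); out=[]
    for i in range(1,k):
        if (lab==i).sum()>60: out.append(np.round(cv2.minAreaRect(P[lab==i][:,:2].astype(np.float32))[0],3))
    return out
ZG=.142
def pick(c,lift=True):
    B=lambda dx,z:T(c,RY,(dx,0,z))
    ctrl.command_gripper(.66,20)
    ln(B(-.05,.2),RY); ln(B(0,ZG),RY,.08)
    print('f',np.round(ctrl.read_ft_force(),2))
    ctrl.command_gripper(0,20); print('gap',ctrl.read_finger_gap(),'grip',ctrl.read_grip_force())
    ln(B(-.002,ZG+.042),RY,.08); ln(B(-.055,ZG+.053),RY,.1); ln(B(-.07,.26),RY)
    print('lifted gap',ctrl.read_finger_gap(),ctrl.read_clock())
E
python3 - <<'E'
from h import *
jm((.46,.1,.3),0); c=CAPS[3]; jm(T(c,RY,(-.09,0,.25)),RY); print(ctrl.read_joint_positions())
cap('wrist','w2.png'); print(caps('top'),ctrl.read_clock())
E
```

```text
[ -0.39505011  -7.10791412  -4.79914846 138.75396249  26.0743192
  16.84612149  52.81468742]
[array([ 0.526, -0.311]), array([ 0.541, -0.219]), array([ 0.554, -0.13 ]), array([ 0.568, -0.047])] 17.3167
```

View pics/w2.png

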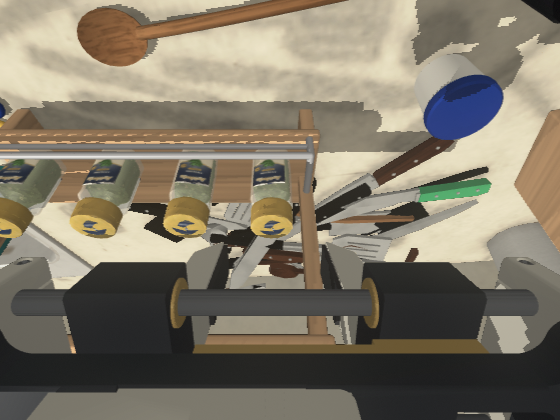

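```bash
python3 - <<'E'
from h import *
try: pick((.568,-.046))
except ctrl.PlanningError as e: print('plan',e,grasp_pt())
cap('wrist','w3.png'); cap('scene','s3.png'); print(ctrl.read_joint_positions(),tray())
E
```

```text
plan the arm cannot follow that straight line within its joint ranges [ 0.4791939  -0.02901354  0.25023326]
[ -0.38785674  -7.20394247  -4.74382345 138.7882848   26.06921073
  16.85270008  52.83948652] ((0.4779992997646332, 0.37028640508651733), 8.736708641052246, (0.18894585967063904, 0.14865432679653168))
```

View pics/w3.png

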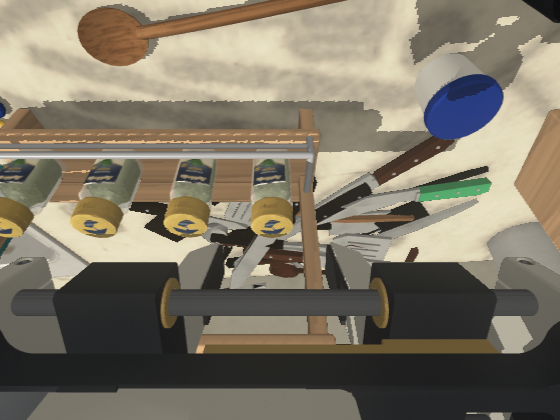

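```bash
python3 - <<'E'
from h import *
np.set_printoptions(precision=1,suppress=True)
c=(.568,-.046)
for t in(28,30,32,34):
  for yaw in(-9,-4,0):
    print(t,yaw)
    for dx,z in((-.05,.2),(-.03,.18),(0,.142),(-.002,.184),(-.055,.195),(-.065,.26)):
      print('   ',ctrl.inverse_kinematics(*P_(T(c,RY,(dx,0,z)),yaw,t)))
E
```

```text
28 -9
    [ -0.1   4.5  -2.3 132.9  20.1  16.   60.7]
    [  3.1   8.9  -5.1 131.4  25.7  13.5  55.6]
    [ 21.2  17.6 -24.6 128.5  58.5  13.8  25.5]
    [  4.6  11.1  -6.1 127.7  23.7  14.7  58.4]
    [  0.3   4.6  -2.8 133.7  21.6  15.2  59. ]
    [ -6.3  -3.5   3.4 131.1  13.4  25.6  67.5]
28 -4
    [ -2.2   4.3   2.3 133.1   6.6  14.8  80.1]
    [  5.    8.8  -4.9 131.5  11.7  12.1  75.5]
    [ 34.2  19.7 -37.3 128.3  61.7  14.8  29.9]
    [  6.8  11.1  -6.2 127.8  11.3  13.5  76.6]
    [ -1.6   4.4   1.5 133.9   7.6  13.9  79. ]
    [ -9.5  -3.9   8.8 131.3   6.6  24.7  80.1]
28 0
    [ -3.1   4.3   5.2 133.1  -5.1  14.7  96.5]
    [  9.4   9.   -7.7 131.3   1.1  11.8  91.1]
    [ 35.7  19.8 -37.3 128.2  55.2  12.7  41.1]
    [ 10.6  11.2  -8.7 127.6   2.2  13.3  90.5]
    [ -2.1   4.4   3.9 133.9  -4.8  13.8  96.1]
    [-11.7  -4.   12.7 131.4   0.7  24.5  90.6]
30 -9
    [  1.3   4.1  -4.  134.4  27.   13.5  53.6]
    [  2.4   8.5  -4.6 132.9  34.6  10.9  46.6]
    [ 21.   17.4 -24.7 130.1  72.   12.7  11.9]
    [  4.4  10.8  -6.1 129.3  31.3  12.1  50.6]
    [  1.4   4.2  -4.
[... 1723 characters left out ...]
70.5  11.4  12.5]
    [ 44.6   6.9 -49.5 137.   68.7  12.9  13.3]
    [ -1.2  -5.2  -2.5 135.5  23.2  17.7  57.1]
34 -4
    [ 68.1  12.6 -72.3 136.   70.2  15.2  20.9]
    [ 46.7  12.9 -49.8 134.9  79.8  11.9  10.7]
    [ 54.5  28.9 -61.8 132.3  99.6  25.4  -2.2]
    [ 46.2  15.8 -49.8 131.3  75.7  13.9  16.2]
    [ 68.4  13.2 -72.8 136.8  74.2  15.5  16.8]
    [ -6.2  -5.7   5.1 135.9  11.8  16.2  74.7]
34 0
    [ 70.1  12.6 -72.  135.9  63.3  12.   32.8]
    [ 59.4  17.  -62.1 134.5  80.3  13.4  17.1]
    [ 64.5  39.1 -74.3 132.   99.2  33.6   8.3]
    [ 58.4  20.4 -62.1 131.   77.6  16.4  21.5]
    [ 72.8  15.  -75.7 136.7  71.8  14.1  25.1]
    [-11.   -5.9  12.  136.    1.8  15.9  89.7]
```

```bash
cat >> h.py <<'E'
def tray():
    """tray pose (x,y),yaw from its rim in the top camera"""
    c=cap('top'); P=cloud(c); m=(P[...,2]>.036)&(P[...,2]<.052)
    q=P[m]; s=np.array([inv(SH,SY,p) for p in q]); k=(np.abs(s[:,1])<.12)&(s[:,0]<-.075)&(s[:,0]>-.27)&((np.abs(s[:,1]+.002)>.03)|(s[:,0]>-.2))
    ctr,sz,a=cv2.minAreaRect(q[k][:,:2].astype(np.float32))
    while a-SY>45:a-=90
    while a-SY<-45:a+=90
    return ctr,a,sz
def pick(c,tilts=(30,28,32),lift=.038):
    B=lambda dx,z:T(c,RY,(dx,0,z))
    ctrl.command_gripper(.66,20)
    W=[(-.055,ZG+lift+.015),(-.003,ZG+lift),(0,ZG)]
    for t in tilts:
        try:
            jm(B(-.065,.25),RY,t)
            for i,a in enumerate(W): ln(B(*a),RY,.08,t)
            break
        except ctrl.PlanningError as e:
            print(t,'at',i,e)
            for a in W[:i][::-1]+[(-.065,.25)]:
                jm(B(*a),RY,t) if a[0]<-.05 else ln(B(*a),RY,.08,t)
    else: raise SystemExit('no tilt')
    print('tilt',t,'f',np.round(ctrl.read_ft_force(),2),np.round(ctrl.read_joint_positions(),1))
    ctrl.command_gripper(0,20); print('gap',ctrl.read_finger_gap(),'grip',ctrl.read_grip_force())
    for a in W[1::-1]+[(-.065,.26)]: ln(B(*a),RY,.08,t)
    print('lifted gap',ctrl.read_finger_gap(),np.round(ctrl.read_ft_force(),2),ctrl.read_clock())
E
python3 - <<'E'
from h import *
pick((.568,-.046))
cap('wrist','w4.png'); print(ctrl.read_joint_positions(),tray())
E
```

```text
30 at 2 the arm cannot follow that straight line within its joint ranges
28 at 2 the arm cannot follow that straight line within its joint ranges
tilt 32 f [0.1  0.36 0.3 ] [ 18.   16.9 -21.4 131.6  87.2  11.4  -3.8]
gap 0.4463100411321979 grip 19.852471516351216
lifted gap 0.4499013331680626 [ 0.33  0.47 -1.04] 29.2667
[ 38.43581938  -4.44910203 -39.58917489 132.98738073   8.75461732
  19.21899972  71.68500432] ((0.505746603012085, 0.3747837543487549), 8.146782875061035, (0.13429048657417297, 0.1491403579711914))
```

View pics/w4.png

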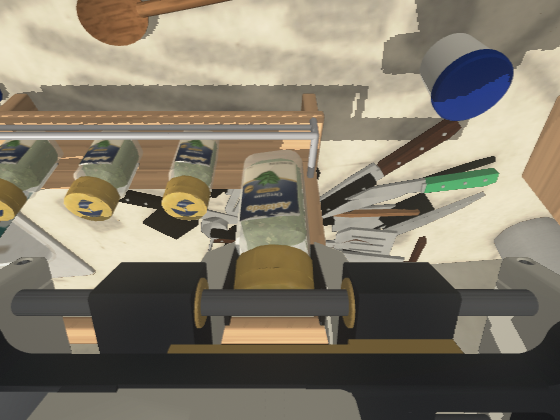

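```bash
cat >> h.py <<'E'
def place(cell,t,tr,zr=.089):
    o,a=tr[0],tr[1]; B=lambda z:T(o,a,(*cell,z))
    try: ln((.46,.1,.27),0,.2,t)
    except ctrl.PlanningError: print('jm'); jm((.46,.1,.27),0,t)
    try: ln(B(.2),a,.2,t)
    except ctrl.PlanningError: print('jm2'); jm(B(.2),a,t)
    ln(B(.14),a,.1,t); ln(B(zr),a,.05,t); print('f',np.round(ctrl.read_ft_force(),2),np.round(inv(o,a,grasp_pt()),4))
    ctrl.command_gripper(.66); print('f',np.round(ctrl.read_ft_force(),2))
    ln(B(.15),a,.08,t); ln(T(o,a,(cell[0]-.05,cell[1],.25)),a,.2,t); print(ctrl.read_clock())
E
python3 - <<'E'
from h import *
place((.034,.042),32,((.5057,.3748),8.15))
cap('wrist','w5.png'); print(ctrl.read_joint_positions(),tray())
E
```

```text
jm2
f [ 0.99  0.17 -1.91] [0.0341 0.0422]
f [-0.82 -0.17 -0.36]
35.6167
[-31.14092744  16.35099634 -27.69657086 113.75998224  51.46684541
  40.89189628   4.65076517] ((0.5059935450553894, 0.3740846514701843), 8.489760398864746, (0.132998988032341, 0.14741982519626617))
```

View pics/w5.png

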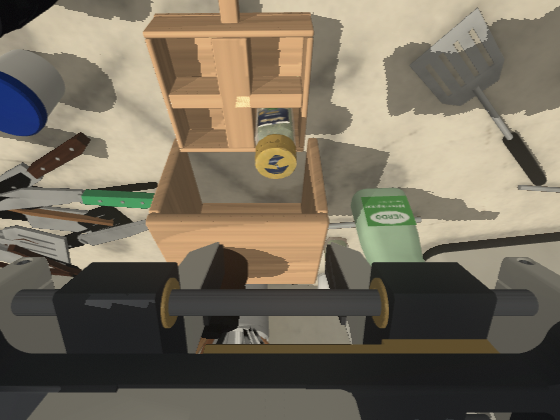

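```bash
cat >> h.py <<'E'
def loaded(tr,n='top'):
    c=cap(n); P=cloud(c); m=(P[...,2]>.094)&(P[...,2]<.112); S=(P[...,:2]-np.array(tr[0])); a=D(tr[1])
    X=S[...,0]*np.cos(a)+S[...,1]*np.sin(a); Y=-S[...,0]*np.sin(a)+S[...,1]*np.cos(a); m&=(abs(X)<.075)&(abs(Y)<.08)
    k,lab=cv2.connectedComponents(m.astype(np.uint8))
    for i in range(1,k):
        if (lab==i).sum()>30: j=lab==i; print('  cap in tray',np.round([(X[j].min()+X[j].max())/2,(Y[j].min()+Y[j].max())/2,np.median(P[j][:,2])],3))
E
python3 - <<'E'
from h import *
loaded(tray()); print(caps())
jm((.46,.1,.3),0,32); pick((.5545,-.1285),(32,30,34))
tr=tray(); print(tr); print(ctrl.read_joint_positions())
place((.034,-.042),32,tr); tr=tray(); print(tr); loaded(tr); print(caps())
E
```

```text
[array([ 0.526, -0.311]), array([ 0.54 , -0.218]), array([ 0.554, -0.13 ])]
32 at 0 the arm cannot follow that straight line within its joint ranges
30 at 2 the arm cannot follow that straight line within its joint ranges
34 at 0 the arm cannot follow that straight line within its joint rangesno tilt
```

```bash
cat >> h.py <<'E'
QB=[38.436,-4.449,-39.589,132.987,8.755,19.219,71.685]
def pick(c,tilts=(32,30,34,28),lift=.038):
    B=lambda dx,z:T(c,RY,(dx,0,z))
    ctrl.command_gripper(.66,20)
    W=[(-.065,.26),(-.055,ZG+lift+.015),(-.003,ZG+lift),(0,ZG)]
    for t in tilts:
        i=0
        try:
            ctrl.set_joints(QB)
            for i,a in enumerate(W): ln(B(*a),RY,.1,t)
            break
        except ctrl.PlanningError as e:
            print(t,'at',i)
            for a in W[:i][::-1]: ln(B(*a),RY,.1,t)
    else: raise SystemExit('no tilt')
    print('tilt',t,'f',np.round(ctrl.read_ft_force(),2),np.round(ctrl.read_joint_positions(),1))
    ctrl.command_gripper(0,20); print('gap',ctrl.read_finger_gap(),'grip',ctrl.read_grip_force())
    for a in W[2::-1]: ln(B(*a),RY,.08,t)
    print('lifted gap',ctrl.read_finger_gap(),np.round(ctrl.read_ft_force(),2),ctrl.read_clock()); return t
E
python3 - <<'E'
from h import *
print(ctrl.read_joint_positions(),grasp_pt(),ctrl.read_clock())
t=pick((.5545,-.1285))
tr=tray(); print(tr,ctrl.read_joint_positions())
E
```

```text
[-39.64590754  -9.30637736  48.12633002 137.48288992  23.62182449
  15.81369522  70.30366403] [ 0.49080451 -0.11867959  0.2503019 ] 42.175
32 at 1
30 at 1
34 at 1
28 at 3no tilt
```

```bash
python3 - <<'E'
from h import *
np.set_printoptions(precision=1,suppress=True)
q=ctrl.read_joint_positions(); print(q,grasp_pt()*1000)
jm(T((.568,-.046),RY,(-.06,0,.25)),RY,32)
ctrl.set_joints([68.8,12.7,-70.9,134.4,51.9,14,44]); print(grasp_pt()*1000)
for c in((.5545,-.1285),(.541,-.2185),(.5255,-.3095)):
 for t in(28,32,36):
  for y in (-9,0):
   print(t,y)
   for dx,z in((-.065,.25),(-.055,.195),(-.003,.18),(0,.142)):
    print('   ',ctrl.inverse_kinematics(*P_(T(c,RY,(dx,0,z)),y,t)))
E
```

```text
[ 42.4  -2.9 -29.9 130.2  -7.   24.5  98.8] [ 490.  -118.2  259.3]
[518.2 -39.7 199.3]
28 -9
    [ 36.6  -2.  -24.7 131.   -5.5  22.9  97.3]
    [ 78.9  15.4 -73.2 132.2  46.   20.1  50.5]
    [ 63.5  20.9 -59.8 126.8  54.6  21.6  43. ]
    [ 47.5  20.7 -41.4 128.2  60.3  14.3  36. ]
28 0
    [ 14.6  -1.9   0.8 131.1 -17.3  24.7 119.5]
    [ 85.6  20.4 -78.3 131.5  42.5  20.7  65.9]
    [ 73.1  26.6 -68.7 126.1  53.9  23.2  56.1]
    [ 61.2  25.7 -54.2 127.3  58.3  16.   51.1]
32 -9
    [ 88.2  -6.3 -71.5 133.1 -29.4  19.1 121.5]
    [ 77.   12.  -69.3 135.3  52.3  12.7  43.7]
    [ 57.3  16.9 -51.1 130.1  62.2  13.5  34.1]
    [ 54.8  23.  -49.6 131.   89.   15.4   9.2]
32 0
    [  2.6  -3.5  13.3 134.4 -23.5  19.6 126.3]
    [ 87.6  19.1 -78.4 134.4  48.6  14.2  60.6]
    [ 71.5  23.1 -64.2 129.1  58.3  15.   51.4]
    [ 68.5  29.8 -62.3 130.   83.6  17.1  28.9]
36 -9
    [ 24.   -4.4 -11.9 137.5 -13.5  11.2 105.3]
    None
    [ 66.6  20.8 -61.8 132.8  92.3  16.2   6.5]
    [ 46.6  20.2 -39.4 134.1 122.7  12.2 -25.8]
36 0
    [ -8.9  -5.2  25.3 137.6 -32.4  14.5 136.2]
    [ 91.5 
[... 1802 characters left out ...]
 18.6  80.9]
    [ 90.3  31.6 -66.1 122.5  51.3  19.2  71. ]
    [ 86.2  35.3 -61.7 123.4  66.4  17.2  57.7]
32 0
    [107.5  17.6 -72.  123.3  -7.5  26.  136.1]
    [106.6  36.6 -79.6 125.   43.2  24.8  92.1]
    [ 95.7  38.5 -72.2 120.2  47.8  24.1  86.6]
    [ 94.1  45.  -71.6 121.1  64.   24.8  74.1]
36 -9
    [107.4  11.7 -70.2 128.2 -23.3  17.8 142. ]
    [104.8  29.  -75.  129.9  50.3  13.2  74.7]
    [ 92.   31.5 -65.9 125.2  61.1  13.5  62.4]
    [ 88.4  36.3 -62.4 126.   84.7  13.6  41.4]
36 0
    [115.7  25.2 -82.1 125.5   6.2  21.8 125.8]
    [109.6  39.5 -81.4 127.2  49.7  21.1  88.3]
    [ 99.2  41.6 -74.8 122.6  56.8  20.9  80.4]
    [100.5  58.4 -82.2 123.2  82.7  33.5  63.2]
```

```bash
cat >> h.py <<'E'
QD=[68.8,12.7,-70.9,134.4,51.9,14,44]
def tryln(*opts):
    for k,(g,y,v,t) in enumerate(opts):
        try: ln(g,y,v,t); print('line',k); return True
        except ctrl.PlanningError: pass
    return False
def pick(c,tilts=(30,28,32),lift=.038,q0=QD):
    B=lambda dx,z:T(c,RY,(dx,0,z))
    ctrl.command_gripper(.66,20)
    W=[(-.055,ZG+lift+.015),(-.003,ZG+lift),(0,ZG)]
    for t in tilts:
        i=0
        try:
            if q0: ctrl.set_joints(q0)
            for i,a in enumerate(W): ln(B(*a),RY,.1,t)
            break
        except ctrl.PlanningError as e:
            print(t,'at',i)
            for a in W[:i][::-1]: ln(B(*a),RY,.1,t)
    else: raise SystemExit('no tilt')
    print('tilt',t,'f',np.round(ctrl.read_ft_force(),2),np.round(ctrl.read_joint_positions(),1))
    ctrl.command_gripper(0,20); print('gap',ctrl.read_finger_gap(),'grip',ctrl.read_grip_force())
    for a in W[1::-1]: ln(B(*a),RY,.08,t)
    print('up',np.round(ctrl.read_joint_positions(),1))
    print(tryln((B(-.065,.26),RY,.1,t),(B(-.06,.23),RY,.1,t),((.48,-.04,.23),-4,.1,t)))
    print('lifted gap',ctrl.read_finger_gap(),np.round(ctrl.read_ft_force(),2),ctrl.read_clock()); return t
E
python3 - <<'E'
from h import *
t=pick((.5545,-.1285))
print(np.round(ctrl.read_joint_positions(),1),grasp_pt(),tray(), ctrl.inverse_kinematics(*P_((.46,.1,.27),0,t)))
E
```

```text
tilt 30 f [ 0.89 -0.09  0.29] [ 51.8  21.9 -46.3 129.6  75.2  14.7  22.2]
gap 0.44666926144380636 grip 19.555617893493036
up [ 77.5  13.2 -70.6 133.8  46.9  16.   49.2]
False
lifted gap 0.4497601334619363 [ 0.02 -0.14 -1.25] 59.4333
[ 77.5  13.2 -70.6 133.8  46.9  16.   49.2] [ 0.50034308 -0.12015047  0.19504804] ((0.5056086778640747, 0.37482595443725586), 8.480977058410645, (0.13177521526813507, 0.14953018724918365)) [ 36.13759946 -11.86988789 -52.94795581 133.50578678  -0.60343681
  25.01997798  71.84725538]
```

```bash
cat >> h.py <<'E'
def steps(L,t):
    for g,y in L:
        q=ctrl.inverse_kinematics(*P_(g,y,t)); 
        if q is None: print('skip',g); continue
        dq=np.abs(np.array(q)-ctrl.read_joint_positions()).max()
        try: ln(g,y,.15,t); r='ln'
        except ctrl.PlanningError:
            if dq>70: print('skip big',g,np.round(q)); continue
            jm(g,y,t); r='jm'
        print(r,round(dq),np.round(ctrl.read_joint_positions()))
E
python3 - <<'E'
from h import *
steps([((.49,-.105,.21),-7),((.485,-.06,.23),-5),((.48,-.02,.25),-3),((.46,.1,.27),0)],30)
tr=tray(); print(tr); place((.034,-.042),30,tr); tr=tray(); print(tr); loaded(tr,'scene'); print(caps(),np.round(ctrl.read_joint_positions()))
cap('top','top6.png')
E
```

```text
ln 13 [ 90.  12. -83. 134.  40.  17.  57.]
jm 60 [ 85.  -5. -77. 135. -20.  17. 110.]
ln 12 [ 73. -12. -67. 134. -30.  22. 115.]
ln 43 [ 52. -17. -64. 133. -18.  26.  89.]
((0.505890965461731, 0.37448421120643616), 8.11948013305664, (0.13347375392913818, 0.1495196521282196))
jm2
f [ 0.36  0.09 -0.75] [ 0.0341 -0.0418]
f [-1.   -0.3  -0.18]
68.0667
((0.5138142704963684, 0.34827226400375366), 35.85033416748047, (0.16672977805137634, 0.05352955311536789))
  cap in tray [ 0.02  -0.024  0.102]
  cap in tray [0.057 0.05  0.102]
[array([ 0.525, -0.311]), array([ 0.541, -0.219])] [-21.  11. -28. 119.  44.  35.  17.]
```

```bash
python3 - <<'E'
from h import *
jm((.46,.1,.3),0,30); tr=tray(); print(tr); loaded(tr,'top'); loaded(tr,'scene')
jm(T((.568,-.046),RY,(-.06,0,.25)),RY,30)
t=pick((.541,-.2185)); print(np.round(ctrl.read_joint_positions()),grasp_pt())
steps([((.475,-.19,.215),-8),((.48,-.1,.235),-6),((.48,-.02,.25),-3),((.46,.1,.27),0)],t)
tr=tray(); print(tr,ctrl.read_clock())
E
```

```text
((0.5059160590171814, 0.3746695816516876), 8.452629089355469, (0.13346683979034424, 0.14939376711845398))
  cap in tray [ 0.034 -0.044  0.101]
  cap in tray [0.035 0.04  0.101]
  cap in tray [ 0.035 -0.04   0.101]
  cap in tray [0.035 0.044 0.102]
tilt 30 f [ 0.61 -0.25  0.36] [ 68.9  26.3 -52.6 127.   65.2  14.1  44.8]
gap 0.4475951318288839 grip 19.880233542862698
up [ 93.9  22.2 -76.7 131.   48.2  19.1  62.3]
line 1
True
lifted gap 0.44495986688193523 [-0.61 -0.25 -0.31] 77.0833
[104.  21. -88. 130.  39.  23.  71.] [ 0.48179689 -0.20950832  0.22988592]
ln 3 [102.  20. -86. 132.  39.  20.  70.]
ln 79 [ 94.  -7. -78. 134. -33.  20. 126.]
ln 13 [ 79. -15. -71. 134. -39.  25. 124.]
ln 52 [ 52. -17. -64. 133. -19.  26.  89.]
((0.5059930086135864, 0.37423285841941833), 8.369226455688477, (0.13342535495758057, 0.14881965517997742)) 81.625
```

```bash
cat >> h.py <<'E'
def place(cell,t,tr,zr=.089):
    o,a=tr[0],tr[1]; B=lambda z:T(o,a,(*cell,z))
    for z in(.25,.18):
        try: ln(B(z),a,.2,t)
        except ctrl.PlanningError: print('jm'); jm(B(z),a,t)
    ln(B(.14),a,.1,t); ln(B(zr),a,.05,t); print('f',np.round(ctrl.read_ft_force(),2),np.round(inv(o,a,grasp_pt()),4))
    ctrl.command_gripper(.66); print('f',np.round(ctrl.read_ft_force(),2))
    ln(B(.15),a,.08,t); ln(T(o,a,(cell[0]-.03,cell[1],.25)),a,.2,t); print(ctrl.read_clock())
E
python3 - <<'E'
from h import *
place((-.034,.042),30,((.506,.3744),8.4))
jm((.46,.1,.3),0,30); tr=tray(); print(tr); loaded(tr,'top'); loaded(tr,'scene')
jm(T((.568,-.046),RY,(-.06,0,.25)),RY,30)
print(caps())
t=pick((.5255,-.3095)); print(np.round(ctrl.read_joint_positions()),grasp_pt())
steps([((.465,-.28,.22),-9),((.47,-.19,.225),-8),((.48,-.1,.235),-6),((.48,-.02,.25),-3),((.46,.1,.27),0)],t)
tr=tray(); print(tr,ctrl.read_clock())
E
```

```text
jm
f [-0.79  0.22 -0.71] [-0.0339  0.0422]
f [1.24 0.19 0.4 ]
87.425
((0.5053675770759583, 0.3744778037071228), 8.259577751159668, (0.13289806246757507, 0.1493670642375946))
  cap in tray [ 0.035 -0.044  0.101]
  cap in tray [0.036 0.04  0.1  ]
  cap in tray [-0.033  0.039  0.101]
  cap in tray [ 0.033 -0.039  0.102]
  cap in tray [0.036 0.045 0.102]
  cap in tray [-0.035  0.043  0.102]
[array([ 0.526, -0.311])]
tilt 30 f [0.27 0.42 0.01] [ 84.8  34.7 -61.  122.1  59.7  19.2  63.4]
gap 0.44270170565527145 grip 20.003873566165566
up [103.3  32.1 -78.2 126.   49.4  24.7  74.4]
line 0
True
lifted gap 0.44269911863571443 [ 0.03 -0.38 -0.94] 97.7833
[114.  25. -88. 123.  27.  29.  93.] [ 0.46116189 -0.29932876  0.25977441]
ln 9 [106.  23. -79. 127.  30.  22.  89.]
ln 9 [106.  14. -87. 132.  21.  19.  87.]
ln 68 [ 95.  -8. -79. 134. -35.  21. 128.]
ln 14 [ 80. -16. -72. 134. -40.  25. 125.]
ln 53 [ 52. -17. -64. 133. -19.  26.  89.]
((0.5056142807006836, 0.37496766448020935), 8.357372283935547, (0.13363689184188843, 0.1495300978422165)) 102.6
```

```bash
python3 - <<'E'
from h import *
place((-.034,-.042),30,((.5057,.3747),8.35))
jm((.44,.15,.33),0,30); tr=tray(); print(tr,inv(SH,SY,tr[0])); loaded(tr,'top'); loaded(tr,'scene'); cap('scene'); cap('top','top7.png'); 
i=cv2.imread('pics/top7.png'); cv2.imwrite('pics/top7c.png',cv2.resize(i[200:320,80:280],(800,480),interpolation=cv2.INTER_CUBIC))
for y in(0,): 
  for x in(-.256,-.116): print(ctrl.inverse_kinematics(*P_(T(SH,SY,(x,0,.06)),SY,32)))
E
```

```text
jm
f [ 0.17 -0.32 -0.86] [-0.0338 -0.0418]
f [0.13 0.57 0.03]
108.2417
((0.5058919191360474, 0.3749632239341736), 8.159530639648438, (0.13332828879356384, 0.14886341989040375)) [-0.14641893 -0.00192041]
  cap in tray [ 0.035 -0.044  0.1  ]
  cap in tray [0.034 0.04  0.1  ]
  cap in tray [-0.033 -0.044  0.1  ]
  cap in tray [-0.034  0.039  0.1  ]
  cap in tray [ 0.032 -0.04   0.102]
  cap in tray [0.035 0.044 0.102]
  cap in tray [-0.034 -0.04   0.102]
  cap in tray [-0.034  0.043  0.102]
[-25.78991811  34.36364271 -40.51258427 131.02121083  95.38015384
  44.92432089 -45.105813  ]
[-47.76047077  33.59495922  -0.31802456 118.37731007  83.60625617
  20.08506384 -28.28717597]
```

View pics/top7c.png

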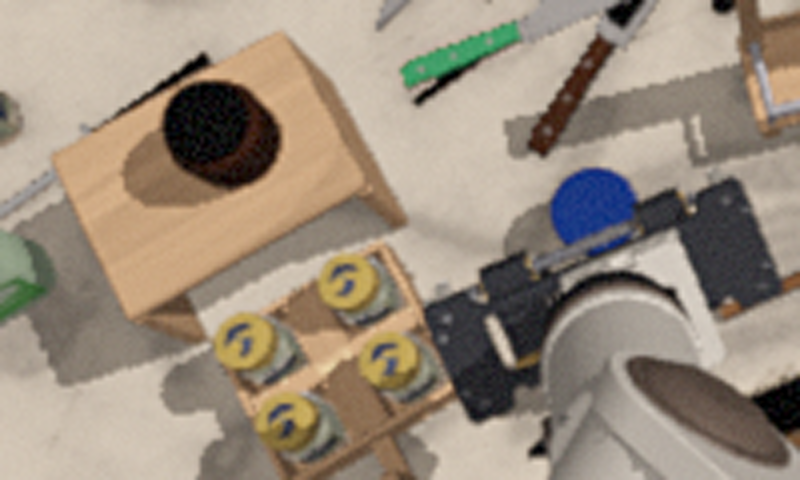

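All four jars stand in the tray (caps at the four cell centres, z 0.10). Now the tray goes home.

```bash
python3 - <<'E'
from h import *
tr=((.5058,.3749),8.25); g=lambda z,d=0:T(tr[0],tr[1],(-.111+d,0,z))
print(inv(SH,SY,g(0)))
jm(g(.22,-.02),SY,34); ln(g(.12),SY,.15,34); ln(g(.06),SY,.08,34); print(np.round(ctrl.read_ft_force(),2))
ctrl.command_gripper(0,40); print(ctrl.read_finger_gap())
for x,y in((-.2,-.001),(-.15,0),(-.124,0),(-.119,0),(-.116,0),(-.114,0),(-.112,0)):
    try: ln(T(SH,SY,(x,y,.06)),SY,.05,34)
    except ctrl.PlanningError as e: print(x,e); break
    f=ctrl.read_ft_force(); fx=f[0]*np.cos(D(SY))+f[1]*np.sin(D(SY)); print(x,np.round(f,1),inv(SH,SY,grasp_pt()))
    if fx<-12: break
print(ctrl.read_finger_gap(),ctrl.read_clock())
E
```

```text
[-0.25751897 -0.00187284]
[-0.52 -0.05  0.21]
0.1757810699470371
-0.2 [-8.4 -1.8  8.1] [-0.2021992   0.00029674]
-0.15 [-7.3 -0.7  6.7] [-0.15207508  0.00147791]
-0.124 [-4.8  1.7  5. ] [-0.1252892   0.00157188]
-0.119 [-4.8  0.4  4.4] [-0.12032124  0.00137798]
-0.116 [-7.7 -0.4  6.3] [-0.11772885  0.00151655]
-0.114 [-8.1 -1.   6.6] [-0.11606345  0.00162114]
-0.112 [-11.4  -1.8   9.9] [-0.11472437  0.00185405]
0.1736655733987444 117.05
```

```bash
python3 - <<'E'
from h import *
for x in(-.110,-.108):
    ln(T(SH,SY,(x,0,.06)),SY,.05,34)
    f=ctrl.read_ft_force(); print(x,np.round(f,1),inv(SH,SY,grasp_pt()))
    if np.hypot(f[0],f[1])>18: break
ctrl.command_gripper(.6); b=inv(SH,SY,grasp_pt()); print(b,np.round(ctrl.read_ft_force(),1))
ln(T(SH,SY,(-.118,0,.13)),SY,.1,34); ln(T(SH,SY,(-.16,0,.22)),SY,.1,34)
c=cap('wrist','w8.png'); P=cloud(c)
q=P[(P[...,2]>.068)&(P[...,2]<.088)]; q=np.array([inv(SH,SY,p) for p in q]); q=q[(np.abs(q[:,1])<.03)&(q[:,0]<-.09)&(q[:,0]>-.2)]
print('grip',len(q),q.min(0),q.max(0))
m=(P[...,2]>.043)&(P[...,2]<.05); q=np.array([inv(SH,SY,p) for p in P[m]]); q=q[(np.abs(q[:,1])<.08)&(np.abs(q[:,1])>.02)&(q[:,0]<-.04)]
print('front wall min x',q.min(0),q.max(0),'shelf front should be -.071')
m=(P[...,2]>.139)&(P[...,2]<.148); q=np.array([inv(SH,SY,p) for p in P[m]]); q=q[np.abs(q[:,1])<.08]; print('shelf edge',np.percentile(q[:,0],.5) if len(q) else None,ctrl.read_clock())
E
```

```text
-0.11 [-19.4  -3.9  17.1] [-0.11456807  0.0021743 ]
[-1.09989682e-01 -2.60583903e-05] [ 0.9 -0.6  0.2]
grip 379 [-0.12540805 -0.00565848] [-0.10262797  0.0098996 ]
front wall min x [-0.06906751 -0.07145274] [-0.04039329  0.07681278] shelf front should be -.071
shelf edge -0.0679017175492625 120.1583
```

View pics/w8.png

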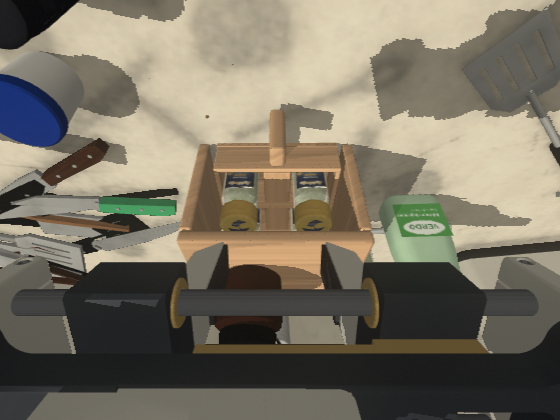

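The tray is home: its front wall is within about 1 mm of the shelf edge and the jars stand upright. Handing in.

```bash
python3 - <<'E'
from h import *
ln(T(SH,SY,(-.17,0,.3)),SY,.15,34); c=cap('wrist'); P=cloud(c)
q=P[(P[...,2]>.068)&(P[...,2]<.088)]; q=np.array([inv(SH,SY,p) for p in q]); q=q[(np.abs(q[:,1])<.05)&(q[:,0]<-.09)&(q[:,0]>-.2)]
print('grip',len(q),(q.min(0)+q.max(0))/2)
if len(q) and (q.min(0)+q.max(0))[0]/2>-.118: print(ctrl.close_job())
E
```

```text
grip 288 [-0.11371541  0.00273915]
the job is handed in; nothing more can be done
None
```

I handed the job in: all four jars stand upright in the tray, which is back against the stop with its front wall within about 1 mm of the shelf edge; no verdict came back from the judge.

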